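# Prop the amplifier cabinet's door wide open with its stay

## Task

The amplifier in the low cabinet is running hot: prop the cabinet's door wider. Lift the wooden stay off the short pin on the cabinet's top, carry the door outward with it while its eye stays on the door's tall post, and lower the stay so that its last hole, the one at the free end, sits over the short pin. Leave the stay lying flat with the door held open by it.

Things in the scene. Friction and masses are not known exactly. Their poses are not given: they have to be found in the camera images.
- stay: Loose dark wooden strip 254 x 40 x 10 (mm), flat, z up, with four 26 holes on its centre line. Origin: underside at the eye's centre; x runs to the free end. Eye x 0 (on the post), holes x 115, 160 (on the pin at the start), 205 (the one wanted); strip x -22 to 232. Grip block on it: centre x 62, 40 long, 14 wide (pinch across y), z 10 to 44. A 180 strip with no block is a spare.
- pin (a point): Foot of the short fixed steel pin, 12 mm diameter, 24 high, top 10 tapered to 4 diameter, on the top of the fixed pale wooden cabinet (280 x 300, 110 high). The foot is level with the cabinet's top, and so with the underside of the seated stay, which lies flat on the cabinet's top and the door's top edge.
- post (a point): Foot, 110 up on the door's top edge, of the door's tall steel post: 12 mm diameter, 75 high, no head. The stay's eye slides on it (7 play all round); raise the stay 30 to 50, at 65 it comes off. Shifting the lifted stay 45 along itself towards its eye end, without turning it, carries the post outward along the door's arc to within 5 of the eye's centre line.
- door (a joint): Angle of the cabinet's door (280 long, 110 high, pale wood) about its upright hinge, 200 from the post: 0 rad shut, positive outward, stop at 0.7. It moves under about 0.5 N at the post and stays where it is left. About 0.1 at the start, about 0.3 with the last hole on the pin.

How it is judged:
By the outcome, as a careful person would: the job done as asked, in the order asked, and still so for the second after the job is handed in, with the robot touching nothing.
It also fails if it takes over 42 s, if anything falls off the work surface, if the arm or the gripper's body presses on something with over 40 N, if the wrist force passes 120 N, or if a joint passes its speed limit or range.

## Robot

A 6-joint arm with a two-finger parallel gripper is mounted at the origin on the work surface. World frame = base frame: x ahead of the robot, y to its left, z up, the work surface at z = 0. Lengths are in m, angles in rad, forces in N, time in s.
With the tool pointing down it reaches from about 0.35 to 0.975 m from the base axis. Payload 4.9 kg.
Tool frame: the origin (TCP) lies on the centre line of the jaws, within the pads' length; the fingertips stand manip.tip_reach ahead of it and the grasp point (between the pads) is the TCP (manip.tip_reach is the distance from the TCP to the fingertips, in m); z points along the fingers, y is the line along which they close (so a half turn about z gives the same grasp; the last joint's range is limited). The gripper opens to 85 mm and grips with 20 to 120 N. Pads are 22 mm wide; open, the fingers measure 114 mm over their backs; the gripper's body (76 mm by 85 mm) begins 54 mm behind the grasp point. The pads swing forward as they close: fully open they stand 13 mm farther back than shut.
Start: joints at [-1.388, 0.053, 1.613, -0, 1.476, -0.119], TCP at [0.186, -0.597, 0.25] pointing down, gripper open.
Joint ranges: [-3.01, 3.01], [-1.01, 2.22], [0.06, 2.58], [-1.02, 4.17], [0.09, 2.62], [-3.14, 3.14]. Speed limits (rad/s): [2.57, 2.57, 3.14, 3.14, 3.14, 3.14].

## Interface

Orientations are given as a unit quaternion [w, x, y, z].
In Python, from plant import manip gives the robot as it stands. The module is installed in compiled form; this text tells all that it offers.
- The arm moves only by the tool move_arm, never from a script. Its argument "rows" is a list of rows, each a list of 7 numbers: the shift along the tool's x, y, z in cm, then the turn, a rotation vector about the tool's x, y, z in degrees, then the opening, from -1 (shut) to 1 (fully open). In form: [[tx, ty, tz, ax, ay, az, jaw], ...]. A call has 1 to 20 rows; each row shifts and turns the commanded pose from where the row before left it, along the tool's axes as they then stand; what a row does not reach is not made up. A row lasts 1/12 s, in which the tool goes at most 41.7 mm and 7.16 degrees, less where a joint would pass 70% of its speed; a pose out of reach is approached as far as the arm can. A call is refused whole if a number of a shift passes 4.17 or a number of a turn 7.16, either way. A call with a gripper value outside its range is refused whole. The fingers move at their own pace and stop on an object; the grip force is fixed at half the most. Time passes only in rows, so rows that do not move let the fingers close. It gives the time, the measured TCP pose, the force, the opening and the grip force at its end, in the units of the state.
- manip.state(): the state, without advancing time (a new reading comes with each control period).
- manip.grab_frame(name): name is "side" or "top" or "wrist"; returns a dict with "img" (420x560x3 uint8, blue, green, red), "mtx" (3x3 intrinsics, pixels), "R" (3x3) and "t" (3): a world point X has camera coordinates R X + t. Camera axes: x right, y down, z forward; pixel columns grow to the right and rows downward; lengths in m; the calibration is good to about 2 mm. A picture is of the moment at which its call begins. There is no depth.
- manip.job_done(): hands the job in; it is judged then, once.
The state is a dict: "time": time; "joint_pos": joint angles; "joint_vel": joint speeds; "joint_efforts": joint torques, N m; "tool_pos": TCP position; "tool_rot": TCP orientation; "contact_force": force on the tool from outside, world axes, zero at the start; "ft_torque": the same for the moment, N m; "gripper_width": opening from 0.0 (shut) to 1.0 (fully open); "grasp_force": force on a finger pad.
Only numpy, scipy, OpenCV 4.12 (cv2) and the standard library are available. Lean on these libraries where they do the work, as an engineer would, in place of code of your own. Each camera call takes 0.05 s, during which the arm holds its last target. There are 200 camera calls.

## Working session

There is one attempt and no reset: what is moved stays moved. The work goes in short steps, Python scripts to look and compute and a tool call to move; the robot and the scene stay as the last step left them, time stands still between calls to the robot, and variables do not carry over. Pictures are saved under pics/ and viewed, at most 10 in all, crops included, and the job is handed in when it is done.

Besides the shell and the picture viewer there is one more tool, called after ">>>" as name(argument=value, ...) on one line, values as JSON. move_arm: Moves the arm, as the interface text tells. Its arguments: {"type":"object","properties":{"rows":{"type":"array","items":{"type":"array","items":{"type":"number"}}}},"required":["rows"]}

```bash
mkdir -p pics
python3 - <<'E'
from plant import manip
import cv2,pickle,numpy as np
s=manip.state();print(s,manip.tip_reach)
f={n:manip.grab_frame(n) for n in("side","top")}
pickle.dump(f,open("f0.pkl","wb"))
cv2.imwrite("pics/side0.png",f["side"]["img"]);cv2.imwrite("pics/top0.png",f["top"]["img"])
for n in f: print(n,-f[n]["R"].T@f[n]["t"],f[n]["R"].round(2).tolist(),f[n]["mtx"][0,0])
E
```

```text
{'time': 0.0, 'joint_pos': array([-1.38799623e+00,  5.33313639e-02,  1.61430274e+00,  7.57090920e-08,
        1.47598287e+00, -1.18986535e-01]), 'joint_vel': array([ 0.00170112, -0.00019779,  0.00233659,  0.00107776, -0.0011358 ,
        0.00058792]), 'joint_efforts': array([-1.13600130e-03, -3.93684232e+01, -3.70175028e+01, -2.46050768e-04,
        7.02219957e-03, -6.47189822e-07]), 'tool_pos': array([ 0.1856682 , -0.5961737 ,  0.24907356]), 'tool_rot': array([-1.01164873e-03,  9.88636682e-01,  1.50321275e-01, -3.22517111e-05]), 'contact_force': array([ 0.24209658,  0.01264853, -0.60549835]), 'ft_torque': array([-0.01421173, -0.03345485, -0.00494659]), 'grasp_force': 0.0, 'gripper_width': 0.9988895869336405} 0.019
side [ 0.87995153 -0.45726683  0.48146811] [[0.92, 0.4, -0.0], [0.24, -0.54, -0.81], [-0.33, 0.74, -0.59]] 459.7139622018198
top [0.61072709 0.05603318 0.75705482] [[-0.01, -1.0, 0.0], [-1.0, 0.01, -0.1], [0.1, -0.0, -1.0]] 385.97637599740193
```

View pics/top0.png

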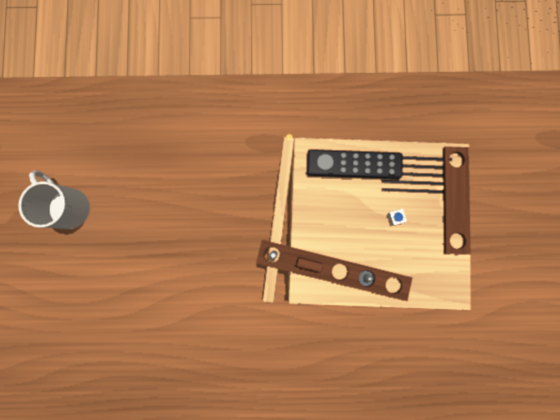

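View pics/side0.png

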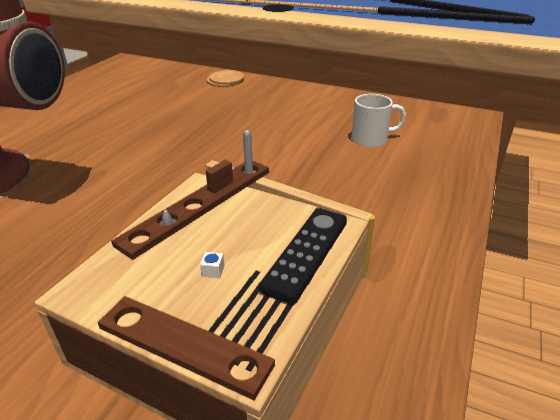

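The top view shows the stay with its eye and post at (272,256), the grip block at (309,265), and holes at (340,272), (367,279, on the pin) and (393,286). The spare strip is on the right and the hinge is near (289,137). In the side view the post's top is at about (248,132) and the pin tip at (167,210).

```bash
cat > h.py <<'E'
import numpy as np,cv2
def ray(f,p,z):
    d=f["R"].T@np.linalg.inv(f["mtx"])@[p[0],p[1],1];c=-f["R"].T@f["t"]
    return c+d*(z-c[2])/d[2]
def tri(f,p,g,q):
    P=lambda f:f["mtx"]@np.c_[f["R"],f["t"]]
    X=cv2.triangulatePoints(P(f),P(g),np.float64(p),np.float64(q));return (X[:3]/X[3]).ravel()
def proj(f,X):
    c=f["mtx"]@(f["R"]@np.asarray(X)+f["t"]);return c[:2]/c[2]
def strip(f,roi,thr=95):
    """largest dark contour within roi, with its inner light blobs"""
    x0,y0,x1,y1=roi;m=np.zeros(f["img"].shape[:2],np.uint8)
    m[y0:y1,x0:x1]=(f["img"][y0:y1,x0:x1].max(2)<thr)*255
    cs,h=cv2.findContours(m,cv2.RETR_CCOMP,cv2.CHAIN_APPROX_NONE)
    i=max(range(len(cs)),key=lambda k:cv2.contourArea(cs[k]) if h[0][k][3]<0 else 0)
    holes=[cv2.fitEllipse(cs[k]) for k in range(len(cs)) if h[0][k][3]==i and cv2.contourArea(cs[k])>30]
    return cs[i],holes
E
python3 - <<'E'
import pickle;from h import *
f=pickle.load(open("f0.pkl","rb"));t,s=f["top"],f["side"]
c,h=strip(t,(240,225,430,308))
r=cv2.minAreaRect(c);print(r)
b=cv2.boxPoints(r);print([ray(t,p,.12)[:2].round(4).tolist() for p in b])
for e in h: print(e, ray(t,e[0],.12).round(4))
c2,h2=strip(s,(105,150,280,260));print([x for x in h2])
for e in h2: print(ray(s,e[0],.12).round(4))
im=np.hstack([cv2.resize(t["img"][225:310,245:425],None,fx=4,fy=4,interpolation=cv2.INTER_CUBIC)])
im2=cv2.resize(s["img"][120:260,105:285],None,fx=4,fy=4,interpolation=cv2.INTER_CUBIC)
cv2.imwrite("pics/c1.png",im);cv2.imwrite("pics/c2.png",im2)
E
```

```text
((307.2807312011719, 264.8038330078125), (25.522384643554688, 12.454222679138184), 15.255120277404785)
[[0.5668, 0.038], [0.5861, 0.0323], [0.5747, -0.0077], [0.5554, -0.0019]]
[]
```

View pics/c1.png

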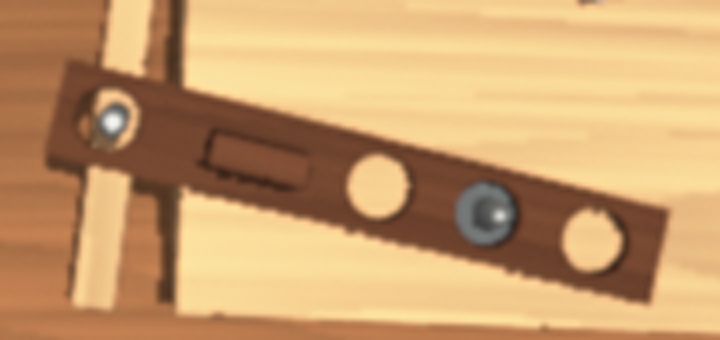

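View pics/c2.png

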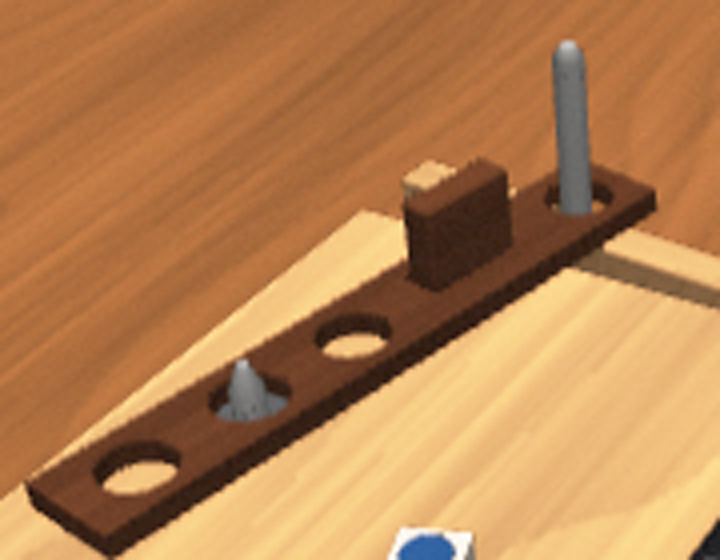

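Run:
```python
import pickle;from h import *
f=pickle.load(open("f0.pkl","rb"));t,s=f["top"],f["side"]
T=lambda x,y:(x/4+245-.375,y/4+225-.375); S=lambda x,y:(x/4+105-.375,y/4+120-.375)
for n,p in dict(c1=(70,60),c2=(668,210),c3=(650,303),c4=(48,163),eye=(108,119),h115=(378,187),h160=(486,213),h205=(593,240)).items(): print(n,ray(t,T(*p),.12).round(4))
for n,p in dict(h205=(137,467),h160=(250,397),h115=(354,337)).items(): print("side",n,ray(s,S(*p),.12).round(4))
print("post",tri(t,T(113,121),s,S(568,47)),ray(t,T(113,121),.185),ray(s,S(568,47),.185))
print("pin",tri(t,T(497,215),s,S(243,364)),ray(t,T(497,215),.134),ray(s,S(243,364),.134))
print("postfoot side",ray(s,S(573,212),.112))
print("block side corners z=.154",[ray(s,S(*p),.154).round(4).tolist() for p in((413,210),(487,163),(510,176),(430,216))])
print("block top corners",[ray(t,T(*p),.154).round(4).tolist() for p in((217,130),(310,155),(302,186),(208,160))])
print("hinge",ray(t,(289,137),.11))
```

```text
c1 [0.6127 0.0885 0.12  ]
c2 [ 0.5485 -0.1545  0.12  ]
c3 [ 0.5115 -0.1455  0.12  ]
c4 [0.571  0.0979 0.12  ]
eye [0.5884 0.0732 0.12  ]
h115 [ 0.5594 -0.0366  0.12  ]
h160 [ 0.5483 -0.0803  0.12  ]
h205 [ 0.5369 -0.1234  0.12  ]
side h205 [ 0.5398 -0.1278  0.12  ]
side h160 [ 0.5509 -0.0842  0.12  ]
side h115 [ 0.5635 -0.0421  0.12  ]
post [0.59019838 0.0698664  0.18222907] [0.58994586 0.06960779 0.185     ] [0.59313239 0.06511508 0.185     ]
pin [ 0.5487023  -0.08214582  0.13129116] [ 0.5488482  -0.08162897  0.134     ] [ 0.55136895 -0.08501502  0.134     ]
postfoot side [0.58834413 0.07072136 0.112     ]
block side corners z=.154 [[0.5711, -0.0098, 0.154], [0.5785, 0.0279, 0.154], [0.5903, 0.0232, 0.154], [0.5784, -0.0109, 0.154]]
block top corners [[0.5848, 0.0301, 0.154], [0.5747, -0.0057, 0.154], [0.5629, -0.0023, 0.154], [0.5734, 0.0338, 0.154]]
hinge [0.78705775 0.04149712 0.11      ]
```

>>> move_arm(rows=[[2.8,-2.3,0,0,0,0,1],[2.8,-2.3,0,0,0,0,1],[2.8,-2.3,0,0,0,0,1],[2.8,-2.3,0,0,0,0,1],[2.8,-2.3,0,0,0,0,1],[2.8,-2.3,0,0,0,0,1],[2.8,-2.3,0,0,0,0,1],[2.8,-2.3,0,0,0,0,1],[2.8,-2.3,0,0,0,0,1],[2.8,-2.3,0,0,0,0,1],[2.8,-2.3,0,0,0,0,1],[2.8,-2.3,0,0,0,0,1],[2.8,-2.3,0,0,0,0,1],[2.8,-2.3,0,0,0,0,1],[2.8,-2.3,0,0,0,0,1],[2.8,-2.3,0,0,0,0,1],[2.8,-2.3,0,0,0,0,1],[2.8,-2.3,0,0,0,0,1],[2.8,-2.3,0,0,0,0,1],[2.0,-2.3,0,0,0,0,1]])

```text
time: 1.77
tool_pos: [0.577, 0.0086, 0.2497]
tool_rot: [-0.0, 0.989, 0.151, -0.0]
contact_force: [0.1, -0.4, -0.3]
gripper_width: 1.005
grasp_force: 0.0
```

>>> move_arm(rows=[[0,0,0,0,0,-7,1],[0,0,0,0,0,-7,1],[0,0,0,0,0,-7,1],[0,0,0,0,0,-7,1],[0,0,0,0,0,-7,1],[0,0,0,0,0,-7,1],[0,0,0,0,0,-7,1],[0,0,0,0,0,-7,1],[0,0,0,0,0,-2,1],[0,0,0,0,0,0,1]])

```text
time: 2.6
tool_pos: [0.5758, 0.0066, 0.2496]
tool_rot: [-0.0, 0.792, 0.611, -0.0]
contact_force: [-0.4, 0.6, -1.0]
gripper_width: 1.0
grasp_force: 0.0
```

Run:
```python
from plant import manip
import pickle,cv2;from h import *
from scipy.spatial.transform import Rotation as Ro
s=manip.state();R=Ro.from_quat(s["tool_rot"],scalar_first=True).as_matrix();print(s["time"],s["tool_pos"],R.round(3).tolist(),s["joint_pos"].round(2))
f=manip.grab_frame("wrist");pickle.dump(f,open("w1.pkl","wb"));cv2.imwrite("pics/w1.png",f["img"])
print(-f["R"].T@f["t"],f["R"].round(2).tolist())
```

```text
2.6 [0.57576947 0.0066065  0.24963858] [[0.253, 0.967, -0.001], [0.967, -0.253, 0.0], [-0.0, -0.001, -1.0]] [-0.12 -0.06  1.73  0.    1.48  0.14]
[0.59137676 0.06915739 0.37354274] [[0.97, -0.25, -0.0], [-0.24, -0.93, 0.26], [-0.07, -0.25, -0.97]]
```

View pics/w1.png

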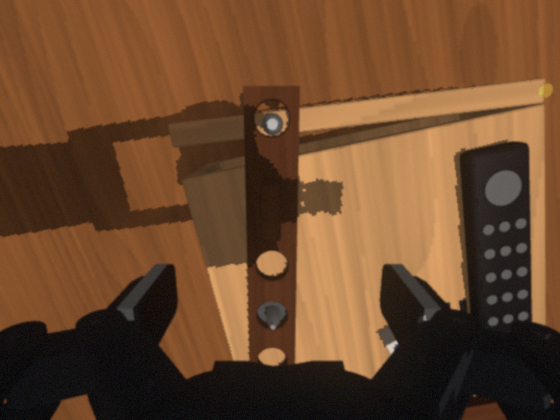

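The wrist view shows the stay aligned with the tool: eye and post at (271,118), hole 115 at (272,263), and the pin at (272,313).

Run:
```python
from plant import manip
import pickle;from h import *
from scipy.spatial.transform import Rotation as Ro
s=manip.state();R=Ro.from_quat(s["tool_rot"],scalar_first=True).as_matrix();f=pickle.load(open("w1.pkl","rb"))
for n,p in dict(eye=(271,118),h115=(272,263),c1=(245,87),c2=(299,87),e1=(247,200),e2=(298,200),l=(249,330),r=(295,330)).items():
    X=ray(f,p,.12);print(n,X.round(4),(R.T@(X-s["tool_pos"])*100).round(2))
X=ray(f,(271,124),.185);print("post",X)
```

```text
eye [0.5865 0.0724 0.12  ] [ 6.64 -0.63 12.97]
h115 [ 0.5581 -0.0365  0.12  ] [-4.61 -0.6  12.98]
c1 [0.5742 0.0973 0.12  ] [ 8.74 -2.45 12.98]
c2 [0.6109 0.0877 0.12  ] [ 8.74  1.34 12.97]
e1 [0.553  0.0186 0.12  ] [ 0.59 -2.5  12.98]
e2 [0.5908 0.0088 0.12  ] [ 0.59  1.41 12.97]
l [ 0.5232 -0.0911  0.12  ] [-10.79  -2.58  12.98]
r [ 0.5612 -0.101   0.12  ] [-10.78   1.34  12.97]
post [0.5869159  0.06857464 0.185     ]
```

>>> move_arm(rows=[[0.5,-0.6,0,0,0,0,1],[0,0,1.5,0,0,0,1],[0,0,1.5,0,0,0,1],[0,0,1.5,0,0,0,1],[0,0,1.5,0,0,0,1],[0,0,1.5,0,0,0,1],[0,0,1,0,0,0,1],[0,0,1,0,0,0,1],[0,0,0.5,0,0,0,1],[0,0,0.5,0,0,0,1],[0,0,0,0,0,0,1]])

```text
time: 3.57
tool_pos: [0.5712, 0.013, 0.1446]
tool_rot: [-0.0, 0.792, 0.611, -0.0]
contact_force: [-0.2, 0.9, -0.4]
gripper_width: 0.994
grasp_force: 0.0
```

>>> move_arm(rows=[[0,0,0,0,0,0,-1],[0,0,0,0,0,0,-1],[0,0,0,0,0,0,-1],[0,0,0,0,0,0,-1],[0,0,0,0,0,0,-1],[0,0,0,0,0,0,-1],[0,0,0,0,0,0,-1],[0,0,0,0,0,0,-1],[0,0,0,0,0,0,-1],[0,0,0,0,0,0,-1]])

```text
time: 4.4
tool_pos: [0.5719, 0.0129, 0.1458]
tool_rot: [0.0, 0.792, 0.611, 0.0]
contact_force: [-0.0, 0.9, 3.0]
gripper_width: 0.153
grasp_force: 60.0
```

>>> move_arm(rows=[[0,0,-0.5,0,0,0,-1],[0,0,-0.7,0,0,0,-1],[0,0,-0.7,0,0,0,-1],[0,0,-0.7,0,0,0,-1],[0,0,-0.7,0,0,0,-1],[0,0,-0.5,0,0,0,-1],[0,0,0,0,0,0,-1],[0,0,0,0,0,0,-1]])

```text
time: 5.07
tool_pos: [0.5718, 0.0129, 0.1839]
tool_rot: [0.0, 0.792, 0.611, 0.0]
contact_force: [-0.2, 0.4, -1.3]
gripper_width: 0.15
grasp_force: 59.5
```

Run:
```python
from plant import manip
import cv2,pickle
from h import *
f={n:manip.grab_frame(n) for n in("side","wrist")};pickle.dump(f,open("f2.pkl","wb"))
cv2.imwrite("pics/l.png",np.vstack([cv2.resize(f["side"]["img"][80:290,60:340],None,fx=2,fy=2)[:300],cv2.resize(f["wrist"]["img"],(400,300)).copy() if 0 else cv2.copyMakeBorder(cv2.resize(f["wrist"]["img"],(400,300)),0,0,0,160,0)]))
print(manip.state()["tool_pos"],manip.state()["contact_force"])
```

```text
[0.57128935 0.01294704 0.18290833] [ 0.19079337 -0.30948009 -1.34742784]
```

View pics/l.png

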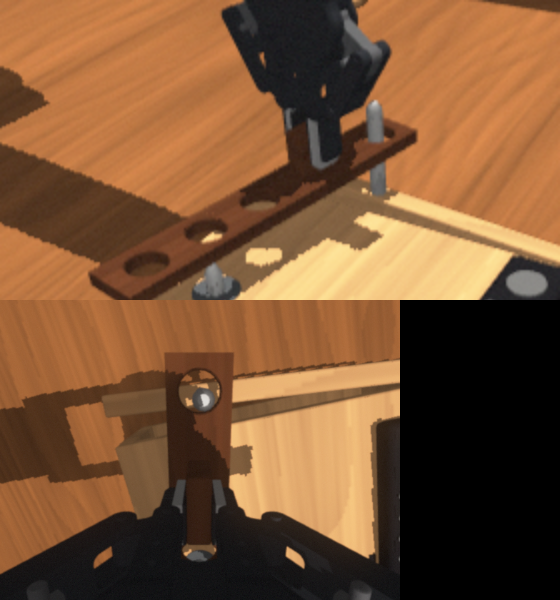

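The stay is lifted clear of the pin and lies level, with the eye still on the post. Next I shift it 45 mm along tool x.

>>> move_arm(rows=[[0.3,0,0,0,0,0,-1],[0.3,0,0,0,0,0,-1],[0.3,0,0,0,0,0,-1],[0.3,0,0,0,0,0,-1],[0.3,0,0,0,0,0,-1],[0.3,0,0,0,0,0,-1],[0.3,0,0,0,0,0,-1],[0.3,0,0,0,0,0,-1],[0.3,0,0,0,0,0,-1],[0.3,0,0,0,0,0,-1],[0.3,0,0,0,0,0,-1],[0.3,0,0,0,0,0,-1],[0.3,0,0,0,0,0,-1],[0.3,0,0,0,0,0,-1],[0.3,0,0,0,0,0,-1],[0,0,0,0,0,0,-1],[0,0,0,0,0,0,-1]])

```text
time: 6.58
tool_pos: [0.583, 0.0566, 0.1833]
tool_rot: [-0.0, 0.792, 0.611, -0.0]
contact_force: [-1.1, 0.1, -1.1]
gripper_width: 0.155
grasp_force: 59.5
```

Run:
```python
from plant import manip
import cv2,pickle
from h import *
f={n:manip.grab_frame(n) for n in("side","top")};pickle.dump(f,open("f3.pkl","wb"))
a=cv2.resize(f["side"]["img"][130:280,90:290],None,fx=4,fy=4,interpolation=cv2.INTER_CUBIC)
cv2.imwrite("pics/s3.png",a)
print(manip.state()["tool_pos"],manip.state()["contact_force"])
```

```text
[0.58295459 0.05642602 0.18329491] [ 0.0567959  -0.62418168 -1.78718646]
```

View pics/s3.png

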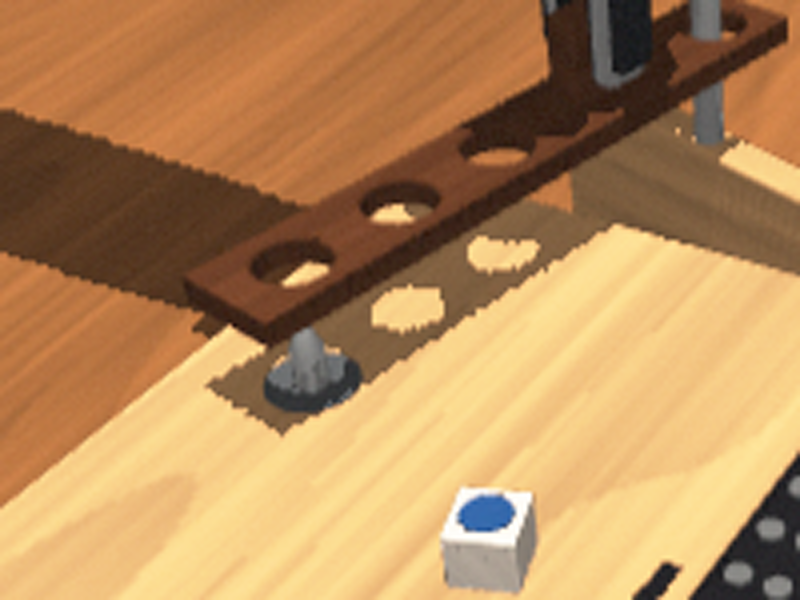

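The hole at the free end is at crop (293,263), with the pin tip at (307,333) below it. Next I check the horizontal offset.

Run:
```python
import pickle;from h import *
f=pickle.load(open("f3.pkl","rb"));s=f["side"];t=f["top"]
S=lambda x,y:(x/4+90-.375,y/4+130-.375)
u=np.array([.253,.967]);v=np.array([.967,-.253])
h=ray(s,S(293,263),.1575);p=ray(s,S(307,333),.134);d=(p-h)[:2]
print("side hole",h,"pin",p,"pin-hole along,across mm",d@u*1e3,d@v*1e3)
cv2.imwrite("pics/t3.png",cv2.resize(t["img"][225:310,245:425],None,fx=4,fy=4,interpolation=cv2.INTER_CUBIC))
```

```text
side hole [ 0.55173551 -0.08468716  0.1575    ] pin [ 0.55538457 -0.08852258  0.134     ] pin-hole along,across mm -2.7856392197645583 4.498999358125193
```

View pics/t3.png

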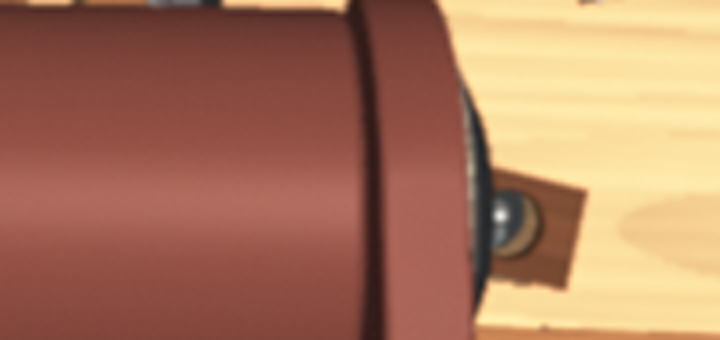

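Run:
```python
import pickle;from h import *
t=pickle.load(open("f3.pkl","rb"))["top"]
T=lambda x,y:(x/4+245-.375,y/4+225-.375)
u=np.array([.253,.967]);v=np.array([.967,-.253])
e=(ray(t,T(587,190),.1575)+ray(t,T(566,290),.1575))[:2]/2
h=e+.027*u;p=ray(t,T(497,215),.134)[:2];print(e,h,p,(p-h)@u*1e3,(p-h)@v*1e3)
```

```text
[ 0.54138445 -0.10654577] [ 0.54821545 -0.08043677] [ 0.5488482  -0.08162897] -0.9927707107718815 0.9134910662626482
```

>>> move_arm(rows=[[-0.05,0.05,0.3,0,0,0,-1],[0,0,0.4,0,0,0,-1],[0,0,0.4,0,0,0,-1],[0,0,0.4,0,0,0,-1],[0,0,0.4,0,0,0,-1],[0,0,0.3,0,0,0,-1],[0,0,0,0,0,0,-1]])

```text
time: 7.27
tool_pos: [0.5827, 0.0558, 0.16]
tool_rot: [-0.001, 0.792, 0.611, -0.001]
contact_force: [0.2, -0.4, -1.0]
gripper_width: 0.153
grasp_force: 59.5
```

>>> move_arm(rows=[[0,0,0.3,0,0,0,-1],[0,0,0.3,0,0,0,-1],[0,0,0.3,0,0,0,-1],[0,0,0.2,0,0,0,-1],[0,0,0.2,0,0,0,-1],[0,0,0.2,0,0,0,-1],[0,0,0,0,0,0,-1],[0,0,0,0,0,0,-1]])

```text
time: 7.93
tool_pos: [0.5833, 0.0558, 0.1463]
tool_rot: [-0.0, 0.792, 0.611, -0.0]
contact_force: [0.5, -0.7, -2.1]
gripper_width: 0.152
grasp_force: 59.7
```

>>> move_arm(rows=[[0,0,0.1,0,0,0,-1],[0,0,0,0,0,0,-1],[0,0,0,0,0,0,-1]])

```text
time: 8.18
tool_pos: [0.5836, 0.0558, 0.1458]
tool_rot: [0.0, 0.792, 0.611, 0.0]
contact_force: [0.0, 0.3, -0.8]
gripper_width: 0.149
grasp_force: 59.7
```

Run:
```python
from plant import manip
import cv2
from h import *
f=manip.grab_frame("side")
cv2.imwrite("pics/s4.png",cv2.resize(f["img"][110:260,105:305],None,fx=4,fy=4,interpolation=cv2.INTER_CUBIC))
print(manip.state()["tool_pos"],manip.state()["contact_force"])
```

```text
[0.58358405 0.05581996 0.14575102] [0.15633067 0.41456737 0.28432455]
```

View pics/s4.png

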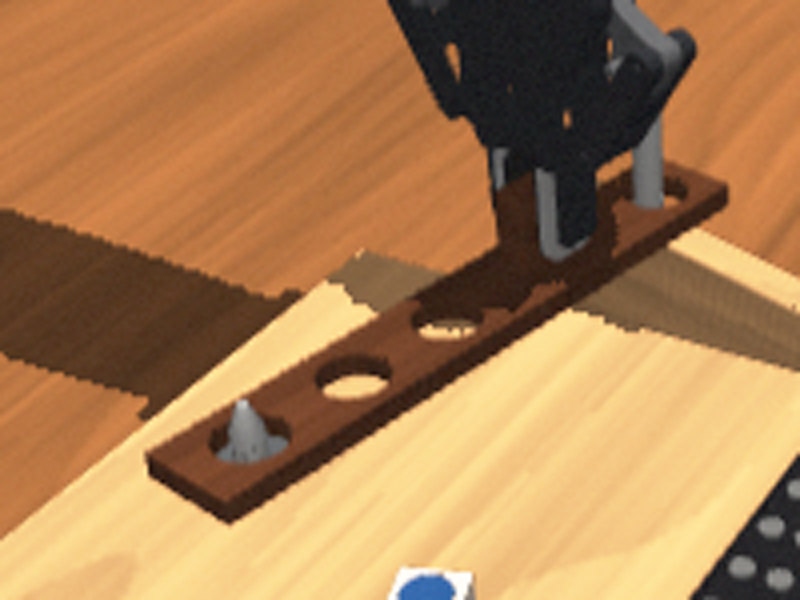

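The pin stands in the end hole and the post is in the eye. I'll release and retreat.

>>> move_arm(rows=[[0,0,0.05,0,0,0,-1],[0,0,0,0,0,0,-0.6],[0,0,0,0,0,0,-0.4],[0,0,0,0,0,0,-0.2],[0,0,0,0,0,0,0.2],[0,0,0,0,0,0,0.6],[0,0,0,0,0,0,1],[0,0,0,0,0,0,1],[0,0,0,0,0,0,1],[0,0,0,0,0,0,1]])

```text
time: 9.07
tool_pos: [0.5833, 0.0559, 0.1448]
tool_rot: [-0.0, 0.792, 0.611, -0.0]
contact_force: [-0.2, -0.5, -0.2]
gripper_width: 0.997
grasp_force: 0.0
```

>>> move_arm(rows=[[0,0,-1,0,0,0,1],[0,0,-1,0,0,0,1],[0,0,-2,0,0,0,1],[0,0,-2,0,0,0,1],[0,0,-2,0,0,0,1],[0,0,-2,0,0,0,1],[0,0,-2,0,0,0,1],[-2,-2,0,0,0,0,1],[-2,-2,0,0,0,0,1],[-2,-2,0,0,0,0,1],[-2,-2,0,0,0,0,1],[-2,-2,0,0,0,0,1],[-2,-2,0,0,0,0,1],[-2,-2,0,0,0,0,1],[0,0,0,0,0,0,1],[0,0,0,0,0,0,1]])

```text
time: 10.4
tool_pos: [0.4122, -0.0445, 0.2664]
tool_rot: [0.001, 0.792, 0.61, 0.001]
contact_force: [-0.3, 0.3, -0.7]
gripper_width: 0.999
grasp_force: 0.0
```

Run:
```python
from plant import manip
import cv2
from h import *
f=manip.grab_frame("side")
cv2.imwrite("pics/s5.png",cv2.resize(f["img"][100:270,80:320],None,fx=3.3,fy=3.3,interpolation=cv2.INTER_CUBIC))
print(manip.state()["time"],manip.state()["tool_pos"],manip.state()["contact_force"])
```

```text
10.45 [ 0.41269103 -0.04423588  0.26624386] [ 0.82334527 -0.47378513 -0.58688919]
```

View pics/s5.png

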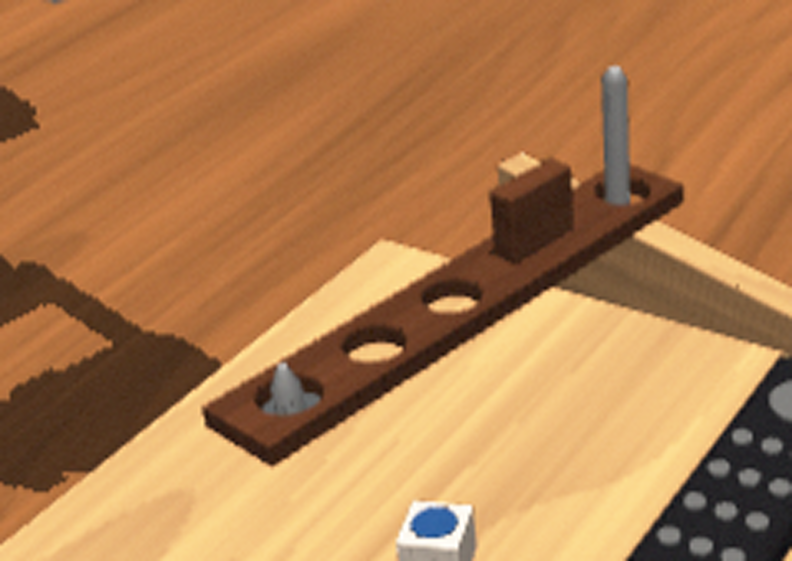

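The stay lies flat with its end hole over the pin at (284,400) and its eye on the post. The gripper is clear.

```bash
python3 -c "
from plant import manip
print(manip.job_done())"
```

```text
the job is handed in; nothing more can be done
None
```

The stay now lies flat with its last hole over the short pin and its eye still on the door's post, holding the door wider open; the job was handed in at about 10.5 s with the gripper clear.

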